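Re-seat the sample vial in the vial reader

ROBOT

A 6-joint arm with a two-finger parallel gripper is mounted at the origin on a cart in front of the work surface, level with it; the furniture and walls round the work are solid. World frame = base frame: x ahead of the robot, y to its left, z up, the work surface at z = 0. Lengths are in mm, angles in rad, forces in N, time in s.
With the tool pointing down it reaches from about 350 to 875 mm from the base axis. Payload 4.2 kg.
Tool frame: the origin (TCP) lies on the centre line of the jaws, within the pads' length; the fingertips stand 22 mm ahead of it and the grasp point (between the pads) lies 3 mm ahead of it (arm.nose_length is the distance from the TCP to the fingertips, in mm); z points along the fingers, x is the direction in which the jaws open and shut, and the axes are right-handed (so a half turn about z gives the same grasp; the last joint's range is limited). The gripper opens to 85 mm and grips with 20 to 120 N. Pads are 22 mm wide; open, the fingers measure 114 mm over their backs; the gripper's body (76 mm by 85 mm) begins 54 mm behind the grasp point. The pads swing forward as they close: fully open they stand 13 mm farther back than shut.
Start: joints at [-1.048, 0.385, 0.008, 0, -1.194, -0.259], TCP at [162.986, -603.353, 228.212] pointing down, gripper open.
Joint ranges: [-3.14, 3.14], [-1.21, 2.06], [-1.07, 1.41], [-3.16, 2.05], [-2.99, -0.16], [-3.1, 3.1]. Speed limits (rad/s): [2.79, 2.79, 3.14, 3.14, 3.14, 3.14].

INTERFACE

Orientations are given as a unit quaternion [x, y, z, w].
In Python, from bench import telemetry, get_image, workorder, nets, arm gives the robot as it stands.
- The arm moves only by the tool apply_moves, never from a script. Its argument "steps" is a list of rows, each an object with "hand": the opening, from 0 (shut) to 1 (fully open); "xyz": the shift along the tool's x, y, z in cm, a list of three; "delta_rot": the turn, a rotation vector about the tool's x, y, z in rad, a list of three. In form: [{"hand": hand, "xyz": [x, y, z], "delta_rot": [wx, wy, wz]}, ...]. A call has 1 to 12 rows; each row is the pose to reach, as a shift and turn from the pose commanded when the call began, along the tool's axes at that moment; what a row does not reach only later rows make up. A row lasts 1/12 s, in which the tool goes at most 41.7 mm and 7.16 degrees, less where a joint would pass 70% of its speed; a pose out of reach is approached as far as the arm can. A call with a gripper value outside its range is refused whole. The fingers move at their own pace and stop on an object; the grip force is fixed at half the most. Time passes only in rows, so rows that repeat a pose let the fingers close. It gives the time, the measured TCP pose, the force and the opening at its end, in the units of the state.
- telemetry.read_state(): the state, without advancing time (a new reading comes with each control period).
- get_image(name): name is "scene" or "side" or "wrist"; returns a dict with "frame" (384x512x3 uint8, blue, green, red), "fx", "fy", "cx", "cy" (pixels), "origin" and "orientation" of the camera in the world. Camera axes: x right, y down, z forward; pixel columns grow to the right and rows downward; lengths in mm; the calibration is good to about 2 mm. The wrist camera is an equidistant fisheye: a pixel r from the principal point sees the ray r / f radians off the axis. A picture is of the moment at which its call begins. There is no depth.
- workorder.job_done(): hands the job in, once; it reports no verdict.
Trained networks look in a picture, given as the dict that the camera call returned (one of the last four; its "shot" number tells which), for a name from the list of things; names that differ only in an ending like _2 or _b are one class to them, and where a whole thing is asked for, a point or a joint stands for the part that bears it (a point fixed in the world has none). Each returns a list of dicts, best first, with "confidence" (0 to 1); they miss things now and then, are a little off and sometimes report something else, mostly with a low value. They report only what shows in the picture. A call takes as long as a camera call.
- nets.recognise(picture, label): "xyz" ([x, y, z] in mm, in world coordinates, good to about 4 mm: the middle of the surface that is visible of it).
- nets.outline_of(picture, label): "pixels" (384x512 bool, what is visible of it).
- nets.pinpoint(picture, label): "xyz" ([x, y, z] in mm, in world coordinates, good to about 4 mm: a listed point, or the origin of a listed thing).
The state is a dict: "clock": time; "joints": joint angles; "joint_vel": joint speeds; "joint_efforts": joint torques, N m; "position": TCP position; "ee_rot": TCP orientation; "contact_force": force on the tool from outside, world axes, zero at the start; "wrist_torque": the same for the moment, N m; "gripper_width": finger opening in mm.
Only numpy, scipy, OpenCV 4.12 (cv2) and the standard library are available. Lean on these libraries where they do the work, as an engineer would, in place of code of your own. Each camera call takes 0.05 s, during which the arm holds its last target.

TASK

The sample vial in the bench vial reader was not pushed fully home: press the front of the reader's push-latch cover to pop it open, push the vial gently down until it is fully home, then swing the cover shut and press it down again so that it stays latched. This is all done by pressing and pushing with the fingertips: do not pull the vial up, and leave the other things on the bench where they are.

Things in the scene. Friction and masses are not known exactly. Their poses are not given: they have to be found in the camera images.
- reader: bench vial reader: light grey housing fixed to the worktop, sloping console with screen and keys at its front. Origin on the worktop under its middle; x to its rear, y to its left, z up. It spans x -117 to +100 mm, y +-70 mm; deck under the cover at z = 48 mm, side walls up to 58 mm. A latch housing 39 mm wide (y), 15 mm long (x) stands on the deck at x = -47 mm, its top at z = 63 mm
- cover (a joint): angle of the cover (rad): 0 latched shut, 1.45 fully open (nearly upright), -0.058 pressed in to the stop (front edge 7 mm lower than latched). A damped spring always pushes it open. Press it from 0 to the stop and let go: it swings open by itself in about 2 s. Press it from open to the stop and let go: it stays latched at about 0; a further press pops it again. Pressing takes about 2 to 3 N
- cover_press (a point): point to press on the dark grey cover: a hollow lid with 2.5 mm walls, 130 mm from hinge to front edge, 117 mm wide, flat top 80 mm above the worktop when shut. The point lies on the top face between four thin ribs, midway between the sides, 15 mm behind the front edge; it moves with the cover (axes: x towards the hinge, y along it, z out of the top face)
- cover_hinge (a point): middle of the cover's hinge axis, at the rear, 58 mm above the worktop and 22 mm below the plane of the cover's top face; axes as the reader's: the hinge runs along y, the shut cover reaches to -x of it. Open, the top face is turned to the rear (+x) and the hollow side to the front. Swinging it shut slowly takes 1 to 3 N at the front edge
- vial_seat (a joint): how far the vial stands above its seated position (m): 0 = fully home on the hard floor of its well; it starts 6 to 10 mm too high. A spring clip holds it with 1 to 3 N of friction wherever it is left
- vial_top (a point): centre of the top of the vial's cap; 60 mm above the worktop when the vial is home, 78 mm in front of the hinge axis on the reader's middle line; reached only with the cover open
- vial: glass sample vial, 15 mm across and 45 mm tall with a blue screw cap 14 mm across, standing upright in the well of the reader's deck (the other vials in view stand in the rack beside it); origin at its foot, z up
- vial_rack: bystander: clear rack of vials, 170 x 52 x 51 mm, standing to the left of the reader, its long side along the reader's side; origin under its middle
- jar_white: bystander: white sample jar, 58 mm across, 62 mm tall, to the right of the reader; origin under its middle
- tweezers: bystander: steel tweezers, 127 x 13 x 9 mm, lying to the right of the reader's console; origin under their middle
- marker: bystander: marker pen, 135 mm long, 17 mm thick, lying on the right of the bench; origin under its middle
- ph_strips: bystander: flat white pack of test strips with a band of colours, 22 x 75 x 9 mm, on the left of the bench; origin under its middle

How it is judged:
By the outcome, as a careful person would: the job done as asked, in the order asked, and still so for the second after the job is handed in, with the robot touching nothing.
It also fails if it takes over 51 s, if anything falls off the work surface, if the arm or the gripper's body presses on something with over 40 N, if the wrist force passes 120 N, or if a joint passes its speed limit or range.

## Working session

There is one attempt and no reset: what is moved stays moved. The work goes in short steps, Python scripts to look and compute and a tool call to move; the robot and the scene stay as the last step left them, time stands still between calls to the robot, and variables do not carry over. Pictures are saved under pics/ and viewed, and the job is handed in when it is done.

Besides the shell and the picture viewer there is one more tool, called after "Request:" as name(argument=value, ...) on one line, values as JSON. apply_moves: Moves the arm, as the interface text tells. Its arguments: {"type":"object","properties":{"steps":{"type":"array"}},"required":["steps"]}

```bash
mkdir -p pics; ls
cat > h.py <<'E'
from bench import telemetry,get_image,workorder,nets,arm
import cv2,numpy as np
from scipy.spatial.transform import Rotation as R
np.set_printoptions(precision=3,suppress=True)
E
python3 - <<'E'
from h import *
s=telemetry.read_state();print({k:np.round(v,3) for k,v in s.items()},arm.nose_length)
for c in ["scene","side"]:
    p=get_image(c);cv2.imwrite(f"pics/{c}0.png",p["frame"])
    print(c,p["origin"],p["orientation"],p["fx"])
    for l in ["reader","cover_press","cover_hinge","vial_rack","jar_white"]:
        print(l,[(np.round(d["xyz"],1),round(d["confidence"],2)) for d in nets.pinpoint(p,l)[:2]])
E
```

```text
pics
{'clock': np.float64(0.0), 'joints': array([-1.048,  0.386,  0.007, -0.001, -1.194, -0.259]), 'joint_vel': array([-0.001,  0.001, -0.001, -0.001, -0.001,  0.   ]), 'joint_efforts': array([  0.001, -39.229,  18.84 ,   4.186,  -0.005,  -0.   ]), 'position': array([ 162.858, -602.81 ,  227.115]), 'ee_rot': array([ 0.608,  0.794,  0.001, -0.001]), 'contact_force': array([ 0.365, -0.428,  0.42 ]), 'wrist_torque': array([-0.018, -0.038,  0.006]), 'gripper_width': np.float64(85.404)} 22.0
scene [ 887.795 -696.597 1180.776] [ 0.926  0.221 -0.073 -0.297] 463.33679802988837
reader [(array([529.4,  30.5,   2.7]), 0.9)]
cover_press [(array([491.2,  24.6,  78.4]), 0.86), (array([ 483.6, -100.6,    0.3]), 0.25)]
cover_hinge [(array([603.4,  44.4,  57.1]), 0.96)]
vial_rack [(array([519.7, 171.9,   1.7]), 0.89)]
jar_white [(array([ 603.9, -106.2,    2.1]), 0.89)]
side [-245.08   121.087 1471.538] [-0.644  0.724 -0.188  0.161] 456.3125422069737
reader [(array([528.4,  30.8,   0.8]), 0.86)]
cover_press [(array([492.8,  22.6,  78.8]), 0.59)]
cover_hinge []
vial_rack [(array([527.1, 171.2,  -3.4]), 0.77)]
jar_white [(array([ 602.8, -111.3,    0.1]), 0.78)]
```

View pics/scene0.png

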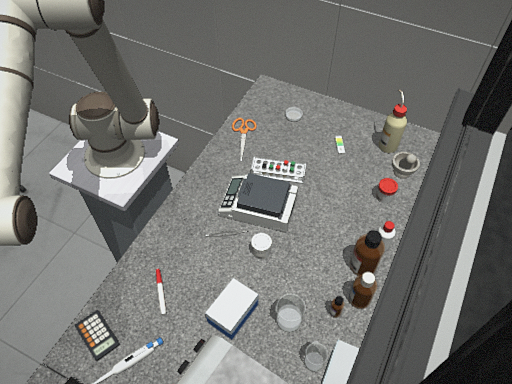

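View pics/side0.png

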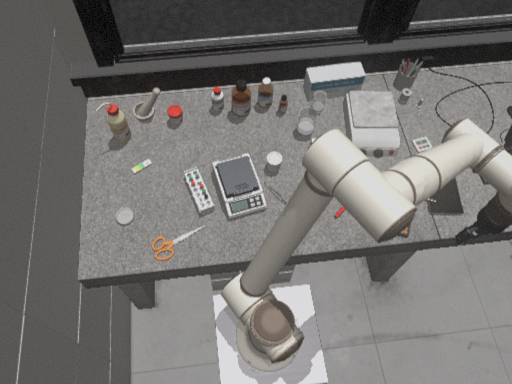

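The reader shows at about (265,200) in the scene view and (240,185) in the side view, with its console facing the robot. I'll refine its pose from the cover outline.

```bash
cat >> h.py <<'E'
def rays(p,uv):
    uv=np.atleast_2d(uv).astype(float)
    d=np.c_[(uv[:,0]-p["cx"])/p["fx"],(uv[:,1]-p["cy"])/p["fy"],np.ones(len(uv))]
    return R.from_quat(p["orientation"]).apply(d)
def onz(p,uv,z):
    d=rays(p,uv);o=np.array(p["origin"]);return o+d*((z-o[2])/d[:,2])[:,None]
def proj(p,X):
    c=R.from_quat(p["orientation"]).inv().apply(np.atleast_2d(X)-p["origin"])
    return np.c_[p["fx"]*c[:,0]/c[:,2]+p["cx"],p["fy"]*c[:,1]/c[:,2]+p["cy"]]
def w(x,y,z,pose):
    X,Y,t=pose;return np.array([X+x*np.cos(t)-y*np.sin(t),Y+x*np.sin(t)+y*np.cos(t),z])
E
python3 - <<'E'
from h import *
for c in ["scene","side"]:
    p=get_image(c)
    print(c,[(l,[(np.round(d["xyz"],1),round(d["confidence"],2)) for d in nets.pinpoint(p,l)[:1]]) for l in ["reader","cover_press","cover_hinge"]])
    m=nets.outline_of(p,"reader")
    m=m[0]["pixels"]; ys,xs=np.nonzero(m);print(m.sum(),xs.min(),xs.max(),ys.min(),ys.max())
    # optimise IoU of model silhouette
    from scipy.optimize import minimize
    def mask(pose):
        im=np.zeros((384*4,512*4),np.uint8)
        def hull(pts):
            q=proj(p,np.array([w(*a,pose) for a in pts]));cv2.fillConvexPoly(im,cv2.convexHull(np.round(q*4+2).astype(np.int32)),1)
        hull([(x,y,z) for x in(-117,100) for y in(-70,70) for z in (0,20)])
        hull([(x,y,z) for x in(-60,100) for y in(-70,70) for z in (0,58)])
        hull([(x,y,z) for x in(-55,75) for y in(-58.5,58.5) for z in (58,80)])
        return im
    M=cv2.resize(m.astype(np.uint8),None,fx=4,fy=4,interpolation=cv2.INTER_NEAREST)
    f=lambda q:-(np.sum(mask((q[0],q[1],q[2]/100))&M)/np.sum(mask((q[0],q[1],q[2]/100))|M))
    r=minimize(f,[529,30,18],method="Nelder-Mead",options=dict(initial_simplex=[[529,30,18],[537,30,18],[529,38,18],[529,30,26]],xatol=.1,fatol=1e-5))
    print(r.x,r.fun)
    im=p["frame"]; im=cv2.resize(im,None,fx=4,fy=4,interpolation=cv2.INTER_CUBIC)
    pose=(r.x[0],r.x[1],r.x[2]/100)
    q=proj(p,np.array([w(x,y,80,pose) for x,y in((-55,-58.5),(-55,58.5),(75,58.5),(75,-58.5))]))
    cv2.polylines(im,[np.round(q*4+2).astype(np.int32)],True,(0,0,255),1)
    u,v=(np.array([xs.mean(),ys.mean()])*4).astype(int)
    cv2.imwrite(f"pics/{c}1.png",im[v-250:v+250,u-300:u+300])
E
```

```text
scene [('reader', [(array([529.4,  30.3,   3.8]), 0.58)]), ('cover_press', [(array([490.4,  26.4,  79.7]), 0.56)]), ('cover_hinge', [(array([602.3,  42.2,  56.3]), 0.94)])]
3264 218 297 174 230
[527.914  36.219  16.327] -0.9402517441754559
side [('reader', [(array([527. ,  32.4,   4.8]), 0.83)]), ('cover_press', []), ('cover_hinge', [(array([607. ,  48. ,  56.5]), 0.78)])]
2305 212 265 154 218
[533.225  31.727  19.763] -0.920569754925276
```

View pics/scene1.png

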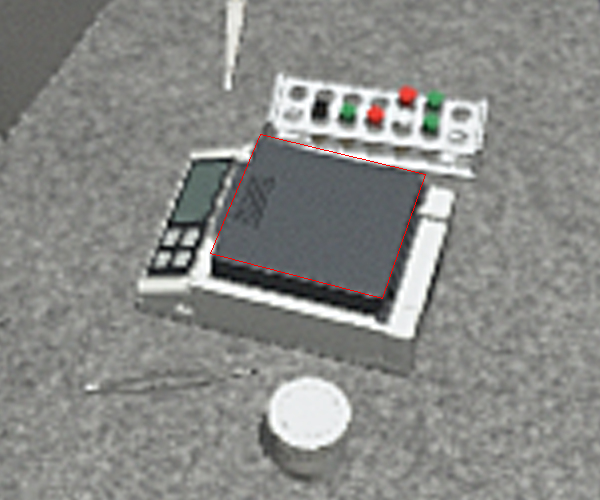

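View pics/side1.png

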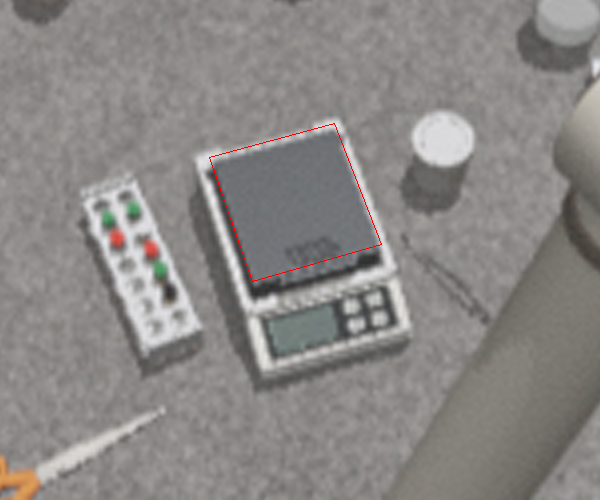

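Request:
apply_moves(steps=[{"hand": 0, "xyz": [52.1, 48.0, 0], "delta_rot": [0, 0, 0.084]}, {"hand": 0, "xyz": [52.1, 48.0, 0], "delta_rot": [0, 0, 0.084]}, {"hand": 0, "xyz": [52.1, 48.0, 0], "delta_rot": [0, 0, 0.084]}, {"hand": 0, "xyz": [52.1, 48.0, 0], "delta_rot": [0, 0, 0.084]}, {"hand": 0, "xyz": [52.1, 48.0, 0], "delta_rot": [0, 0, 0.084]}, {"hand": 0, "xyz": [52.1, 48.0, 0], "delta_rot": [0, 0, 0.084]}, {"hand": 0, "xyz": [52.1, 48.0, 0], "delta_rot": [0, 0, 0.084]}, {"hand": 0, "xyz": [52.1, 48.0, 0], "delta_rot": [0, 0, 0.084]}, {"hand": 0, "xyz": [52.1, 48.0, 0], "delta_rot": [0, 0, 0.084]}, {"hand": 0, "xyz": [52.1, 48.0, 0], "delta_rot": [0, 0, 0.084]}, {"hand": 0, "xyz": [52.1, 48.0, 0], "delta_rot": [0, 0, 0.084]}, {"hand": 0, "xyz": [52.1, 48.0, 0], "delta_rot": [0, 0, 0.084]}])

```text
clock: 2.1
position: [394.7, -158.1, 228.8]
ee_rot: [0.641, 0.768, 0.0, 0.001]
contact_force: [1.8, -0.0, 0.4]
gripper_width: -0.1
```

```bash
cat >> h.py <<'E'
POSE=(529,32,0.18)
def delta(target,yaw=None,pitch=0):
    """target TCP world mm; desired tool y heading yaw; returns cm in tool axes & rotvec"""
    s=telemetry.read_state();q=R.from_quat(s["ee_rot"])
    d=q.inv().apply(np.array(target)-s["position"])/10
    yaw=POSE[2] if yaw is None else yaw
    # tool: z down, y along yaw, x = left
    M=np.array([[-np.sin(yaw),np.cos(yaw),0],[np.cos(yaw),np.sin(yaw),0],[0,0,-1]]).T
    T=R.from_matrix(M)
    return np.round(d,2),np.round((q.inv()*T).as_rotvec(),3)
def st():
    s=telemetry.read_state();print("t",s["clock"].round(2) if hasattr(s["clock"],"round") else s["clock"],np.round(s["position"],1),"F",np.round(s["contact_force"],2),"g",round(float(s["gripper_width"]),1))
E
python3 - <<'E'
from h import *
st();print(delta([489.6,24.8,230]))
E
```

```text
t 2.1 [ 394.7 -158.1  228.8] F [ 1.79 -0.01  0.36] g -0.1
(array([16.29, 12.61, -0.11]), array([0.001, 0.   , 0.   ]))
```

Request:
apply_moves(steps=[{"hand": 0, "xyz": [16.3, 12.6, 0], "delta_rot": [0, 0, 0]}, {"hand": 0, "xyz": [16.3, 12.6, 0], "delta_rot": [0, 0, 0]}, {"hand": 0, "xyz": [16.3, 12.6, 0], "delta_rot": [0, 0, 0]}, {"hand": 0, "xyz": [16.3, 12.6, 0], "delta_rot": [0, 0, 0]}, {"hand": 0, "xyz": [16.3, 12.6, 0], "delta_rot": [0, 0, 0]}, {"hand": 0, "xyz": [16.3, 12.6, 0], "delta_rot": [0, 0, 0]}, {"hand": 0, "xyz": [16.3, 12.6, 0], "delta_rot": [0, 0, 0]}, {"hand": 0, "xyz": [16.3, 12.6, 0], "delta_rot": [0, 0, 0]}])

```text
clock: 2.77
position: [488.6, 22.9, 228.0]
ee_rot: [0.641, 0.768, -0.0, -0.0]
contact_force: [-1.1, 0.7, 0.7]
gripper_width: 0.1
```

Run:
```python
from h import *
p=get_image("wrist");cv2.imwrite("pics/w0.png",p["frame"]);print(p["origin"],p["orientation"],p["fx"])
for l in ["reader","cover_press","cover_hinge"]: print(l,[(np.round(d["xyz"],1),round(d["confidence"],2)) for d in nets.pinpoint(p,l)[:2]])
st()
```

```text
[415.278   8.562 373.395] [0.634 0.76  0.112 0.093] 297.3186396354542
reader [(array([531.8,  29.7,  -3.7]), 0.82)]
cover_press [(array([491.9,  23.1,  81. ]), 0.95)]
cover_hinge []
t 2.9667 [488.5  21.8 228.5] F [0.34 0.25 0.77] g -0.2
```

View pics/w0.png

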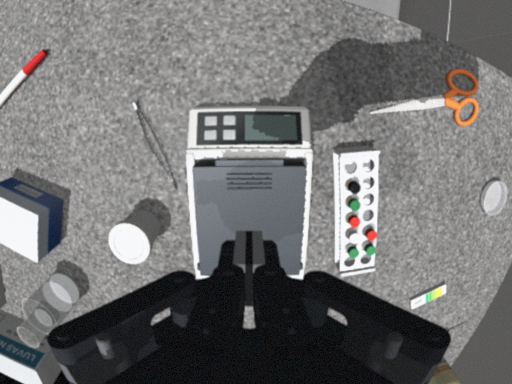

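The wrist view shows the ribs centred near (249,180), cover front edge corners near (197,166)/(303,162), with the fingers above the cover. I'll convert those.

```bash
cat >> h.py <<'E'
def wz(p,uv,z):
    d=np.array([(uv[0]-p["cx"])/p["fx"],(uv[1]-p["cy"])/p["fy"]]);r=np.linalg.norm(d)
    v=np.r_[np.sin(r)*d/max(r,1e-9),np.cos(r)];v=R.from_quat(p["orientation"]).apply(v)
    o=np.array(p["origin"]);return o+v*(z-o[2])/v[2]
E
python3 - <<'E'
from h import *
p=get_image("wrist")
im=cv2.resize(p["frame"][90:290,170:330],None,fx=3,fy=3,interpolation=cv2.INTER_CUBIC);cv2.imwrite("pics/w1.png",im)
for n,uv,z in [("ribs",(249.5,180.5),80),("fl",(197,166),80),("fr",(303,162),80),("hl",(191,151),58),("hr",(311,150),58),("consL",(190,110),25),("consR",(309,108),25)]: print(n,wz(p,uv,z)[:2])
for x,y in [(-40,0),(-55,58.5),(-55,-58.5)]: print(w(x,y,80,POSE))
E
```

```text
ribs [490.932  22.427]
fl [485.273 -32.944]
fr [461.988  72.473]
hl [475.116 -44.873]
hr [450.78   83.189]
consL [432.95  -58.802]
consR [405.72   78.163]
[489.646  24.839  80.   ]
[464.415  79.708  80.   ]
[485.362 -35.401  80.   ]
```

View pics/w1.png

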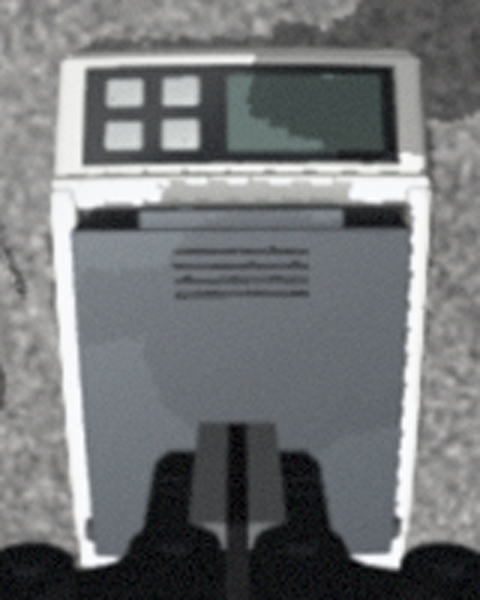

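Request:
apply_moves(steps=[{"hand": 0, "xyz": [0.1, 0.1, 4], "delta_rot": [0, 0, 0]}, {"hand": 0, "xyz": [0.1, 0.1, 8], "delta_rot": [0, 0, 0]}, {"hand": 0, "xyz": [0.1, 0.1, 11], "delta_rot": [0, 0, 0]}, {"hand": 0, "xyz": [0.1, 0.1, 12], "delta_rot": [0, 0, 0]}, {"hand": 0, "xyz": [0.1, 0.1, 12], "delta_rot": [0, 0, 0]}])

```text
clock: 3.43
position: [487.5, 22.6, 105.4]
ee_rot: [0.641, 0.767, -0.003, -0.002]
contact_force: [-0.0, 0.0, 0.5]
gripper_width: 0.2
```

Run:
```python
from h import *
st();p=get_image("wrist");cv2.imwrite("pics/w2.png",cv2.resize(p["frame"][130:330,130:370],None,fx=3,fy=3))
```

```text
t 3.4333 [487.5  22.6 105.4] F [-0.03  0.02  0.52] g 0.2
```

View pics/w2.png

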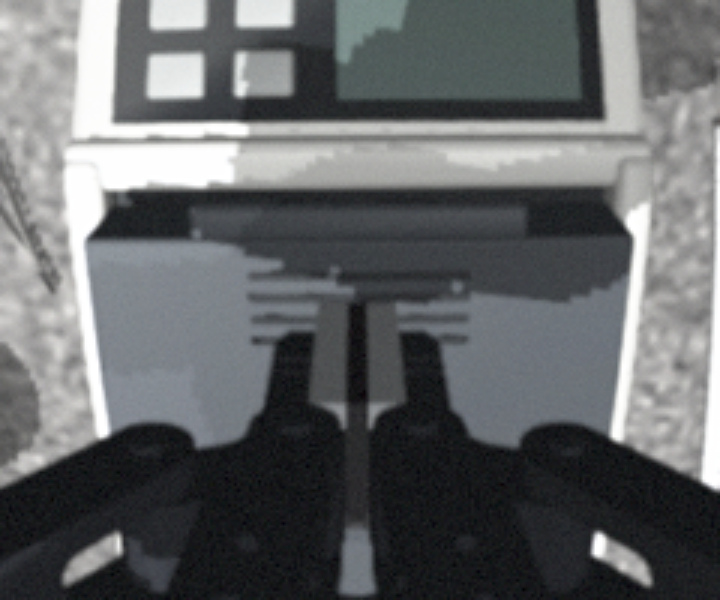

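The fingertips stand just above the ribs (at about (357,310) in the crop), centred sideways. Pressing now.

Request:
apply_moves(steps=[{"hand": 0, "xyz": [0, 0.1, 0.3], "delta_rot": [0, 0, 0]}, {"hand": 0, "xyz": [0, 0.1, 0.5], "delta_rot": [0, 0, 0]}, {"hand": 0, "xyz": [0, 0.1, 0.7], "delta_rot": [0, 0, 0]}, {"hand": 0, "xyz": [0, 0.1, 0.8], "delta_rot": [0, 0, 0]}, {"hand": 0, "xyz": [0, 0.1, 0.8], "delta_rot": [0, 0, 0]}])

```text
clock: 3.9
position: [490.9, 24.3, 100.6]
ee_rot: [0.641, 0.768, 0.0, 0.0]
contact_force: [0.3, -0.1, 0.9]
gripper_width: 0.0
```

Request:
apply_moves(steps=[{"hand": 0, "xyz": [0, 0, 0.2], "delta_rot": [0, 0, 0]}, {"hand": 0, "xyz": [0, 0, 0.3], "delta_rot": [0, 0, 0]}, {"hand": 0, "xyz": [0, 0, 0.4], "delta_rot": [0, 0, 0]}, {"hand": 0, "xyz": [0, 0, 0.4], "delta_rot": [0, 0, 0]}])

```text
clock: 4.23
position: [490.6, 24.2, 96.0]
ee_rot: [0.641, 0.768, -0.0, -0.0]
contact_force: [0.4, 0.5, -1.0]
gripper_width: 0.3
```

Request:
apply_moves(steps=[{"hand": 0, "xyz": [0, 0, 0.1], "delta_rot": [0, 0, 0]}, {"hand": 0, "xyz": [0, 0, 0.2], "delta_rot": [0, 0, 0]}, {"hand": 0, "xyz": [0, 0, 0.2], "delta_rot": [0, 0, 0]}])

```text
clock: 4.48
position: [490.6, 24.2, 94.0]
ee_rot: [0.641, 0.768, -0.0, -0.0]
contact_force: [0.5, -0.3, -0.5]
gripper_width: -0.2
```

Run:
```python
from h import *
st();p=get_image("wrist");st();cv2.imwrite("pics/w3.png",cv2.resize(p["frame"][130:330,130:370],None,fx=3,fy=3))
```

```text
t 4.4833 [490.6  24.2  94. ] F [ 0.55 -0.28 -0.47] g -0.2
t 4.5333 [490.7  24.2  94.1] F [-0.54  0.69  0.17] g 0.0
```

View pics/w3.png

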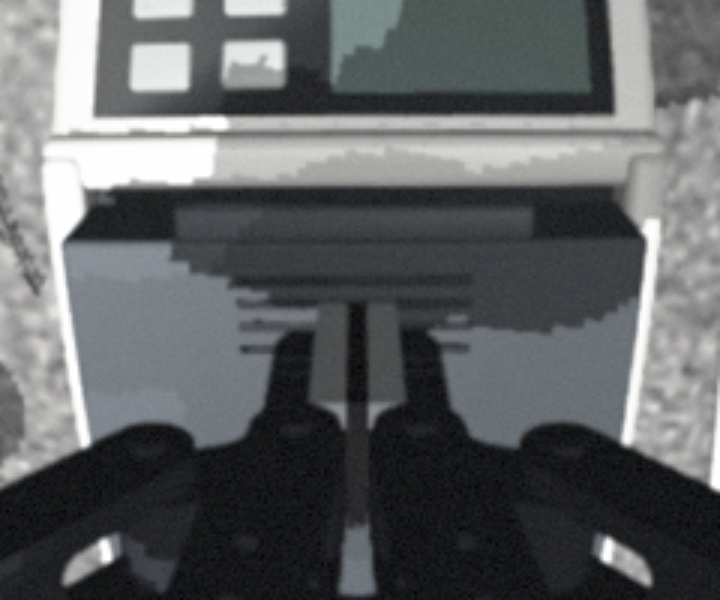

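Request:
apply_moves(steps=[{"hand": 0, "xyz": [0, 0, 0.1], "delta_rot": [0, 0, 0]}, {"hand": 0, "xyz": [0, 0, 0.2], "delta_rot": [0, 0, 0]}, {"hand": 0, "xyz": [0, 0, 0.2], "delta_rot": [0, 0, 0]}])

```text
clock: 4.78
position: [490.6, 24.2, 92.0]
ee_rot: [0.641, 0.768, -0.0, -0.0]
contact_force: [0.0, -0.2, -0.3]
gripper_width: -0.2
```

Request:
apply_moves(steps=[{"hand": 0, "xyz": [0, 0, 0.1], "delta_rot": [0, 0, 0]}, {"hand": 0, "xyz": [0, 0, 0.2], "delta_rot": [0, 0, 0]}, {"hand": 0, "xyz": [0, 0, 0.2], "delta_rot": [0, 0, 0]}])

```text
clock: 5.03
position: [490.6, 24.2, 90.0]
ee_rot: [0.641, 0.768, -0.0, -0.0]
contact_force: [-0.7, 0.4, -0.4]
gripper_width: -0.1
```

Run:
```python
from h import *
st();p=get_image("wrist");
print([(np.round(d["xyz"],1),round(d["confidence"],2)) for d in nets.pinpoint(p,"cover_press")[:2]])
q=get_image("scene");u,v=proj(q,[490,24,85])[0].astype(int);st()
a=cv2.resize(q["frame"][v-40:v+40,u-50:u+50],None,fx=6,fy=6,interpolation=cv2.INTER_CUBIC);cv2.imwrite("pics/s4.png",a)
```

```text
t 5.0333 [490.6  24.2  90. ] F [-0.72  0.4  -0.41] g -0.1
[(array([491.3,  23.9,  81.2]), 0.79), (array([660.4, 378.7,   0.6]), 0.5)]
t 5.1833 [490.8  24.2  90.2] F [-1.21  0.06  0.19] g 0.2
```

View pics/s4.png

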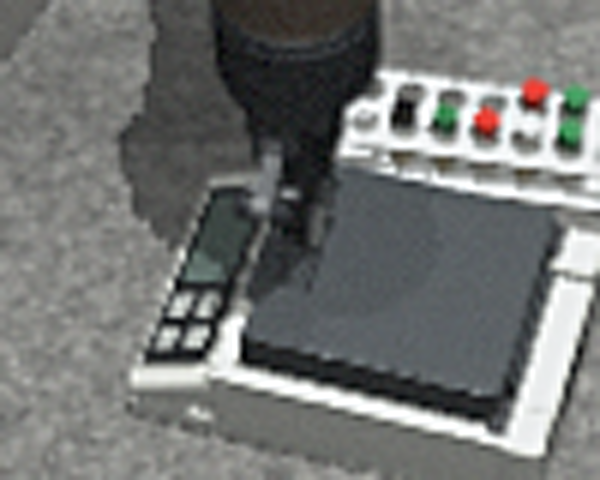

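Run:
```python
from h import *
p=get_image("wrist");cv2.imwrite("pics/w5.png",cv2.resize(p["frame"][150:300,160:340],None,fx=4,fy=4,interpolation=cv2.INTER_CUBIC))
print(p["origin"],p["cx"],p["cy"]);st()
def pw(X):
    c=R.from_quat(p["orientation"]).inv().apply(np.array(X)-p["origin"]);r=np.hypot(c[0],c[1]);th=np.arctan2(r,c[2]);return p["cx"]+p["fx"]*th*c[0]/r,p["cy"]+p["fy"]*th*c[1]/r
s=telemetry.read_state();q=R.from_quat(s["ee_rot"])
for dy in(-11,0):
  for z in (0,9,15,22,35): print(dy,z,np.round(pw(s["position"]+q.apply([0,dy,z])),1))
```

```text
[417.355   9.933 235.553] 248.59449848837326 191.3477650121608
t 5.2333 [490.8  24.2  90.2] F [ 0.87 -0.87 -0.59] g -0.0
-11 0 [250.1 227.1]
-11 9 [250.1 220.6]
-11 15 [250.  216.7]
-11 22 [249.9 212.4]
-11 35 [249.8 205.2]
0 0 [250.1 245.4]
0 9 [250.  238.3]
0 15 [250.  233.9]
0 22 [249.9 229.1]
0 35 [249.8 221. ]
```

View pics/w5.png

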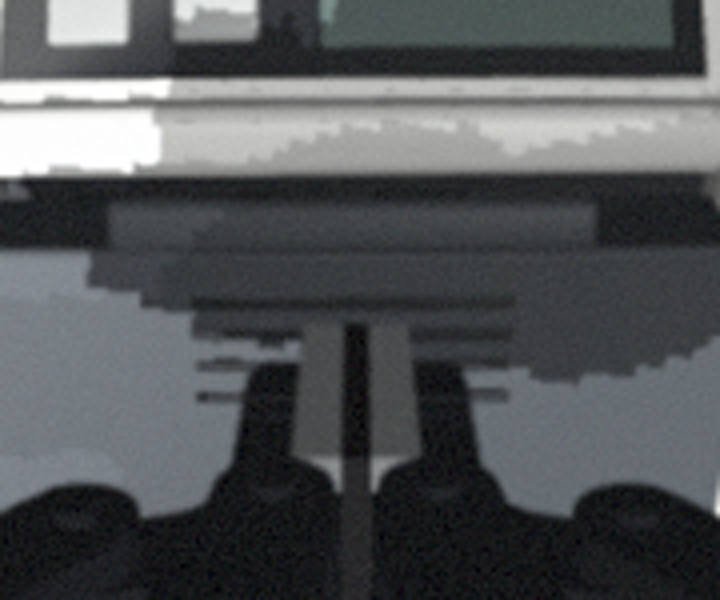

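Run:
```python
from h import *
p=get_image("wrist");cv2.imwrite("pics/w6.png",cv2.resize(p["frame"][160:300,140:360],None,fx=3.6,fy=3.6,interpolation=cv2.INTER_CUBIC))
m=nets.outline_of(p,"cover_press")
if m:
    M=m[0]["pixels"];print(m[0]["confidence"])
    for r in range(206,230,2):
        x=np.nonzero(M[r])[0]
        if len(x):
            print(r,x.min(),x.max(),[(z,round(np.linalg.norm(wz(p,(x.min()-.5,r),z)-wz(p,(x.max()+.5,r),z)),1)) for z in (80,73)])
st()
```

```text
0.78
206 153 344 [(80, np.float64(110.6)), (73, np.float64(115.5))]
208 152 345 [(80, np.float64(112.1)), (73, np.float64(117.1))]
210 151 346 [(80, np.float64(113.6)), (73, np.float64(118.7))]
212 149 347 [(80, np.float64(115.8)), (73, np.float64(121.0))]
214 148 347 [(80, np.float64(116.7)), (73, np.float64(121.9))]
216 148 347 [(80, np.float64(117.0)), (73, np.float64(122.3))]
218 148 347 [(80, np.float64(117.3)), (73, np.float64(122.6))]
220 149 346 [(80, np.float64(116.3)), (73, np.float64(121.6))]
222 149 346 [(80, np.float64(116.6)), (73, np.float64(121.9))]
224 149 346 [(80, np.float64(117.0)), (73, np.float64(122.2))]
226 149 346 [(80, np.float64(117.3)), (73, np.float64(122.6))]
228 150 345 [(80, np.float64(116.3)), (73, np.float64(121.6))]
t 5.3333 [490.8  24.2  90.3] F [-0.22  0.37  0.48] g -0.2
```

View pics/w6.png

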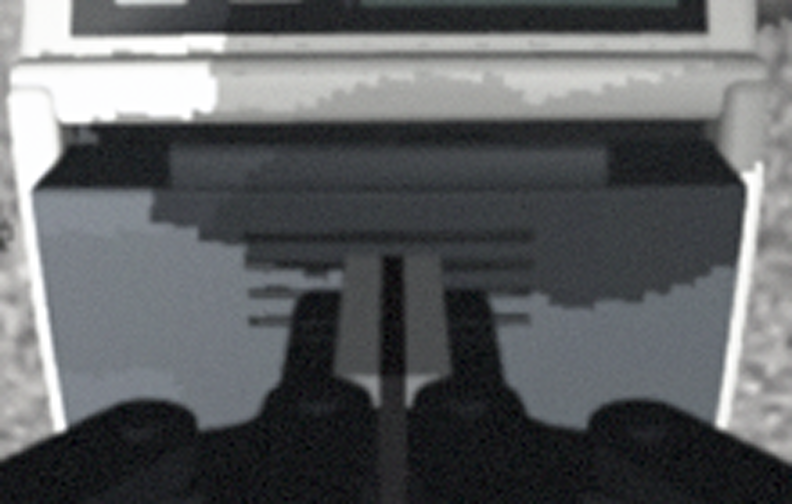

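The cover is still unpressed (its width fits 80 mm height), so the shut fingertips sit higher than the nominal 22 mm. I'll keep descending, watching the force.

Request:
apply_moves(steps=[{"hand": 0, "xyz": [0, 0, 0.1], "delta_rot": [0, 0, 0]}, {"hand": 0, "xyz": [0, 0, 0.2], "delta_rot": [0, 0, 0]}, {"hand": 0, "xyz": [0, 0, 0.3], "delta_rot": [0, 0, 0]}, {"hand": 0, "xyz": [0, 0, 0.3], "delta_rot": [0, 0, 0]}])

```text
clock: 5.67
position: [490.6, 24.2, 87.0]
ee_rot: [0.641, 0.768, -0.0, -0.0]
contact_force: [0.0, 0.8, 0.3]
gripper_width: 0.2
```

Request:
apply_moves(steps=[{"hand": 0, "xyz": [0, 0, 0.1], "delta_rot": [0, 0, 0]}, {"hand": 0, "xyz": [0, 0, 0.2], "delta_rot": [0, 0, 0]}, {"hand": 0, "xyz": [0, 0, 0.3], "delta_rot": [0, 0, 0]}, {"hand": 0, "xyz": [0, 0, 0.3], "delta_rot": [0, 0, 0]}])

```text
clock: 6.0
position: [490.6, 24.2, 84.0]
ee_rot: [0.641, 0.768, -0.0, -0.0]
contact_force: [0.7, 0.2, -0.1]
gripper_width: 0.4
```

Run:
```python
from h import *
p=get_image("wrist");cv2.imwrite("pics/w7.png",cv2.resize(p["frame"][160:300,140:360],None,fx=3.6,fy=3.6,interpolation=cv2.INTER_CUBIC))
q=get_image("side");u,v=proj(q,[490,24,85])[0].astype(int);st()
a=cv2.resize(q["frame"][v-40:v+40,u-50:u+50],None,fx=7,fy=7,interpolation=cv2.INTER_CUBIC);cv2.imwrite("pics/sd7.png",a)
```

```text
t 6.1 [490.8  24.2  84.2] F [-0.06 -1.09  0.15] g 0.1
```

View pics/w7.png

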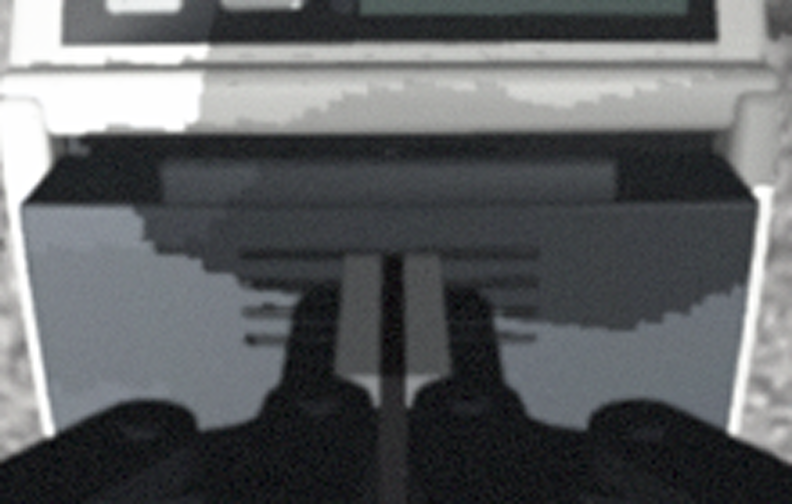

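View pics/sd7.png

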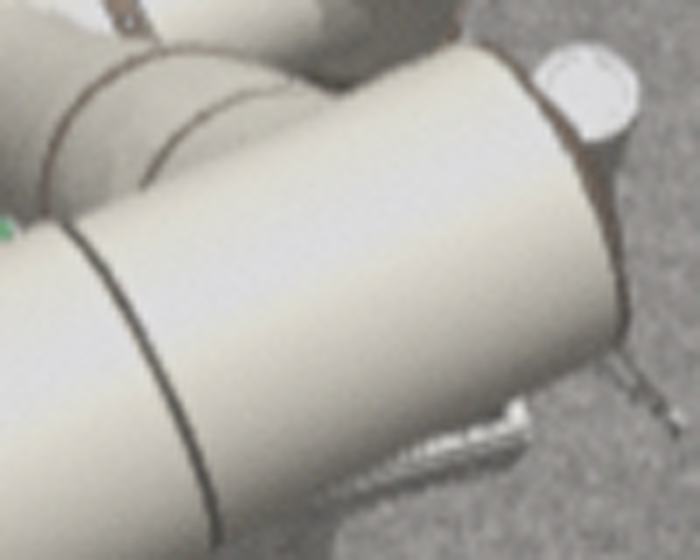

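Request:
apply_moves(steps=[{"hand": 0, "xyz": [0, 0, 0.1], "delta_rot": [0, 0, 0]}, {"hand": 0, "xyz": [0, 0, 0.2], "delta_rot": [0, 0, 0]}, {"hand": 0, "xyz": [0, 0, 0.3], "delta_rot": [0, 0, 0]}, {"hand": 0, "xyz": [0, 0, 0.3], "delta_rot": [0, 0, 0]}])

```text
clock: 6.43
position: [490.6, 24.2, 81.0]
ee_rot: [0.641, 0.768, -0.0, -0.0]
contact_force: [0.2, -0.2, -0.5]
gripper_width: 0.3
```

Request:
apply_moves(steps=[{"hand": 0, "xyz": [0, 0, 0.1], "delta_rot": [0, 0, 0]}, {"hand": 0, "xyz": [0, 0, 0.2], "delta_rot": [0, 0, 0]}, {"hand": 0, "xyz": [0, 0, 0.2], "delta_rot": [0, 0, 0]}])

```text
clock: 6.68
position: [490.6, 24.2, 79.0]
ee_rot: [0.641, 0.768, -0.0, -0.0]
contact_force: [-0.0, -0.0, 0.1]
gripper_width: 0.2
```

Run:
```python
from h import *
p=get_image("wrist");cv2.imwrite("pics/w8.png",cv2.resize(p["frame"][160:300,140:360],None,fx=3.6,fy=3.6,interpolation=cv2.INTER_CUBIC))
M=nets.outline_of(p,"cover_press")
M=M[0]["pixels"]
for r in range(210,230,4):
            x=np.nonzero(M[r])[0]
            print(r,x.min(),x.max(),[(z,round(np.linalg.norm(wz(p,(x.min()-.5,r),z)-wz(p,(x.max()+.5,r),z)),1)) for z in (80,73)])
st()
```

```text
210 150 345 [(80, np.float64(105.4)), (73, np.float64(110.5))]
214 147 349 [(80, np.float64(110.0)), (73, np.float64(115.4))]
218 144 351 [(80, np.float64(113.6)), (73, np.float64(119.1))]
222 143 352 [(80, np.float64(115.4)), (73, np.float64(121.0))]
226 143 351 [(80, np.float64(115.4)), (73, np.float64(121.0))]
t 6.7833 [490.8  24.2  79.1] F [ 0.46  0.05 -0.04] g 0.2
```

View pics/w8.png

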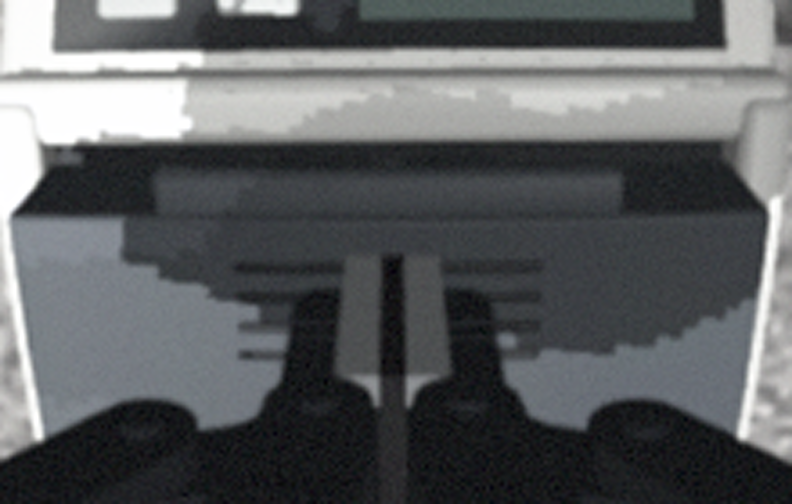

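Request:
apply_moves(steps=[{"hand": 0, "xyz": [0, 0, 0.1], "delta_rot": [0, 0, 0]}, {"hand": 0, "xyz": [0, 0, 0.2], "delta_rot": [0, 0, 0]}, {"hand": 0, "xyz": [0, 0, 0.2], "delta_rot": [0, 0, 0]}])

```text
clock: 7.03
position: [490.8, 24.3, 77.2]
ee_rot: [0.641, 0.768, -0.0, 0.0]
contact_force: [-1.2, 0.4, 1.3]
gripper_width: -0.0
```

Contact has begun (force 1.3 N). Continuing the press.

Request:
apply_moves(steps=[{"hand": 0, "xyz": [0, 0, 0.1], "delta_rot": [0, 0, 0]}, {"hand": 0, "xyz": [0, 0, 0.2], "delta_rot": [0, 0, 0]}, {"hand": 0, "xyz": [0, 0, 0.2], "delta_rot": [0, 0, 0]}])

```text
clock: 7.28
position: [490.5, 24.2, 75.1]
ee_rot: [0.641, 0.768, -0.0, -0.0]
contact_force: [-1.1, -0.1, 2.6]
gripper_width: 0.1
```

Request:
apply_moves(steps=[{"hand": 0, "xyz": [0, 0, 0.1], "delta_rot": [0, 0, 0]}, {"hand": 0, "xyz": [0, 0, 0.2], "delta_rot": [0, 0, 0]}, {"hand": 0, "xyz": [0, 0, 0.3], "delta_rot": [0, 0, 0]}, {"hand": 0, "xyz": [0, 0, 0.3], "delta_rot": [0, 0, 0]}])

```text
clock: 7.62
position: [490.3, 24.1, 71.9]
ee_rot: [0.641, 0.768, -0.0, -0.0]
contact_force: [-1.0, 0.1, 2.4]
gripper_width: -0.1
```

Request:
apply_moves(steps=[{"hand": 0, "xyz": [0, 0, 0.1], "delta_rot": [0, 0, 0]}, {"hand": 0, "xyz": [0, 0, 0.2], "delta_rot": [0, 0, 0]}, {"hand": 0, "xyz": [0, 0, 0.2], "delta_rot": [0, 0, 0]}])

```text
clock: 7.87
position: [490.6, 24.1, 70.3]
ee_rot: [0.641, 0.768, -0.0, -0.0]
contact_force: [-2.9, -0.3, 5.3]
gripper_width: -0.2
```

Request:
apply_moves(steps=[{"hand": 0, "xyz": [0, 0, 0.1], "delta_rot": [0, 0, 0]}, {"hand": 0, "xyz": [0, 0, 0.1], "delta_rot": [0, 0, 0]}])

```text
clock: 8.03
position: [490.5, 24.1, 69.8]
ee_rot: [0.641, 0.768, -0.0, -0.0]
contact_force: [-3.5, -0.2, 8.5]
gripper_width: -0.0
```

Stop reached (force rising). Retreating up and back so the cover can swing open.

Request:
apply_moves(steps=[{"hand": 0, "xyz": [0, 0, -4], "delta_rot": [0, 0, 0]}, {"hand": 0, "xyz": [0, -1, -8], "delta_rot": [0, 0, 0]}, {"hand": 0, "xyz": [0, -3, -12], "delta_rot": [0, 0, 0]}, {"hand": 0, "xyz": [0, -5, -15], "delta_rot": [0, 0, 0]}, {"hand": 0, "xyz": [0, -5, -18], "delta_rot": [0, 0, 0]}, {"hand": 0, "xyz": [0, -5, -18], "delta_rot": [0, 0, 0]}, {"hand": 0, "xyz": [0, -5, -18], "delta_rot": [0, 0, 0]}, {"hand": 0, "xyz": [0, -5, -18], "delta_rot": [0, 0, 0]}, {"hand": 0, "xyz": [0, -5, -18], "delta_rot": [0, 0, 0]}, {"hand": 0, "xyz": [0, -5, -18], "delta_rot": [0, 0, 0]}, {"hand": 0, "xyz": [0, -5, -18], "delta_rot": [0, 0, 0]}, {"hand": 0, "xyz": [0, -5, -18], "delta_rot": [0, 0, 0]}])

```text
clock: 9.03
position: [441.5, 15.2, 248.3]
ee_rot: [0.641, 0.768, -0.001, -0.0]
contact_force: [1.2, 0.5, -0.6]
gripper_width: 0.2
```

Request:
apply_moves(steps=[{"hand": 0, "xyz": [0, 0, 0], "delta_rot": [0, 0, 0]}, {"hand": 0, "xyz": [0, 0, 0], "delta_rot": [0, 0, 0]}, {"hand": 0, "xyz": [0, 0, 0], "delta_rot": [0, 0, 0]}, {"hand": 0, "xyz": [0, 0, 0], "delta_rot": [0, 0, 0]}, {"hand": 0, "xyz": [0, 0, 0], "delta_rot": [0, 0, 0]}, {"hand": 0, "xyz": [0, 0, 0], "delta_rot": [0, 0, 0]}, {"hand": 0, "xyz": [0, 0, 0], "delta_rot": [0, 0, 0]}, {"hand": 0, "xyz": [0, 0, 0], "delta_rot": [0, 0, 0]}, {"hand": 0, "xyz": [0, 0, 0], "delta_rot": [0, 0, 0]}, {"hand": 0, "xyz": [0, 0, 0], "delta_rot": [0, 0, 0]}])

```text
clock: 9.87
position: [441.6, 15.3, 249.2]
ee_rot: [0.641, 0.768, 0.0, 0.0]
contact_force: [0.7, 0.9, -0.5]
gripper_width: -0.0
```

Run:
```python
from h import *
p=get_image("wrist");cv2.imwrite("pics/w9.png",p["frame"])
for l in ["vial_top","vial","cover_press","cover_hinge"]: print(l,[(np.round(d["xyz"],1),round(d["confidence"],2)) for d in nets.pinpoint(p,l)[:2]])
q=get_image("scene");
for l in ["vial_top","vial","cover_press","cover_hinge"]: print(l,[(np.round(d["xyz"],1),round(d["confidence"],2)) for d in nets.pinpoint(q,l)[:2]])
u,v=proj(q,[530,24,85])[0].astype(int);st()
a=cv2.resize(q["frame"][v-50:v+50,u-65:u+65],None,fx=6,fy=6,interpolation=cv2.INTER_CUBIC);cv2.imwrite("pics/s9.png",a)
```

```text
vial_top [(array([525.4,  32.2,  69.1]), 0.43)]
vial [(array([526.2,  31. ,  20.2]), 0.6)]
cover_press [(array([522.1, 174.5,  -2.4]), 0.44)]
cover_hinge [(array([528.6,  30.6,  20.8]), 0.18)]
vial_top [(array([525.2,  25. ,  66.5]), 0.62)]
vial [(array([530.5,  28.4,  24.5]), 0.4)]
cover_press [(array([611.8,  50.3, 172.9]), 0.82), (array([ 601.3, -109.1,    1.6]), 0.48)]
cover_hinge [(array([600.3,  42.9,  56.8]), 0.74)]
t 10.3667 [441.6  15.3 249.2] F [-0.4   0.35 -0.34] g -0.0
```

View pics/w9.png

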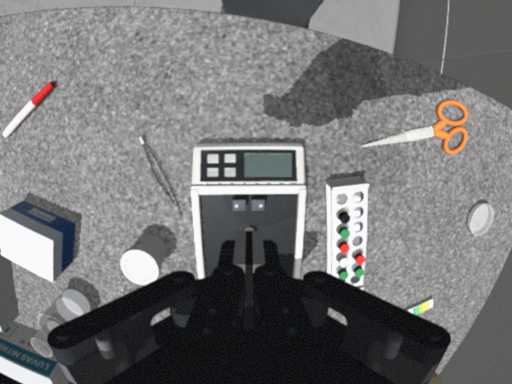

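View pics/s9.png

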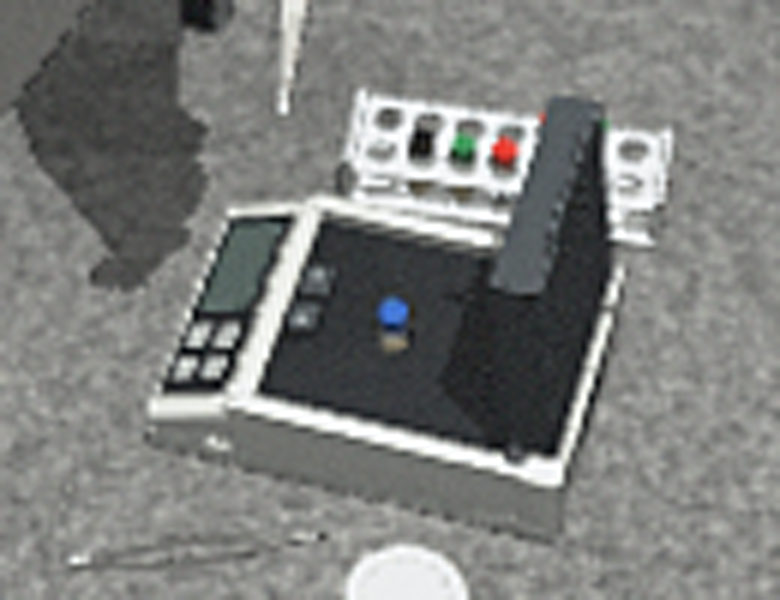

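The cover stands open; the blue cap shows at (393,312) in the scene crop and just behind the fingertips at (249,229) in the wrist view.

Run:
```python
from h import *
q=get_image("scene");u,v=proj(q,[530,24,85])[0].astype(int)
f=q["frame"].astype(int);m=(f[:,:,0]>f[:,:,2]+60)&(f[:,:,0]>f[:,:,1]+30);m[:v-50]=0;m[v+50:]=0;m[:,:u-60]=0;m[:,u+60:]=0
ys,xs=np.nonzero(m);print(len(xs),xs.mean(),ys.mean())
for z in (63,66,69): print(onz(q,[[xs.mean(),ys.mean()]],z))
print(w(-3,0,68,(529.5,30.5,.185)))
print(delta([525.5,29.5,125],yaw=.185))
```

```text
19 259.10526315789474 193.57894736842104
[[524.236  35.611  63.   ]]
[[525.212  33.646  66.   ]]
[[526.188  31.681  69.   ]]
[526.551  29.948  68.   ]
(array([-0.1 ,  8.51, 12.42]), array([-0.   , -0.   , -0.005]))
```

Request:
apply_moves(steps=[{"hand": 0, "xyz": [0, 4, 2], "delta_rot": [0, 0, 0]}, {"hand": 0, "xyz": [0, 8, 5], "delta_rot": [0, 0, 0]}, {"hand": 0, "xyz": [0, 8.6, 9], "delta_rot": [0, 0, 0]}, {"hand": 0, "xyz": [0, 8.6, 12.5], "delta_rot": [0, 0, 0]}, {"hand": 0, "xyz": [0, 8.6, 14.5], "delta_rot": [0, 0, 0]}, {"hand": 0, "xyz": [0, 8.6, 15.5], "delta_rot": [0, 0, 0]}, {"hand": 0, "xyz": [0, 8.6, 15.5], "delta_rot": [0, 0, 0]}, {"hand": 0, "xyz": [0, 8.6, 15.5], "delta_rot": [0, 0, 0]}])

```text
clock: 11.08
position: [527.0, 30.8, 95.0]
ee_rot: [0.641, 0.768, 0.0, 0.001]
contact_force: [-0.1, -0.1, 0.4]
gripper_width: -0.1
```

Run:
```python
from h import *
p=get_image("wrist");cv2.imwrite("pics/w10.png",cv2.resize(p["frame"][130:310,130:370],None,fx=3.3,fy=3.3))
q=get_image("scene");u,v=proj(q,[530,24,85])[0].astype(int);st()
a=cv2.resize(q["frame"][v-50:v+50,u-65:u+65],None,fx=6,fy=6,interpolation=cv2.INTER_CUBIC);cv2.imwrite("pics/s10.png",a)
```

```text
t 11.1833 [527.7  31.1  96.4] F [-0.24  0.29  0.57] g 0.3
```

View pics/w10.png

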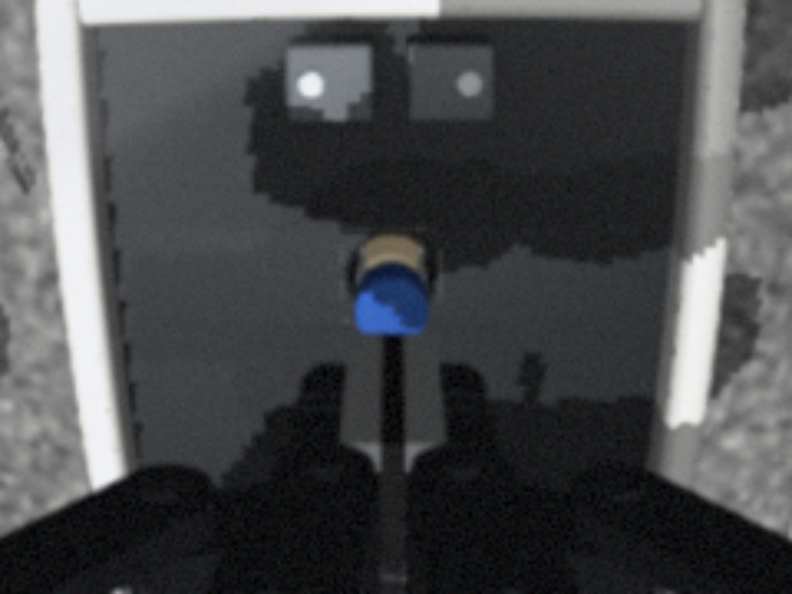

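View pics/s10.png

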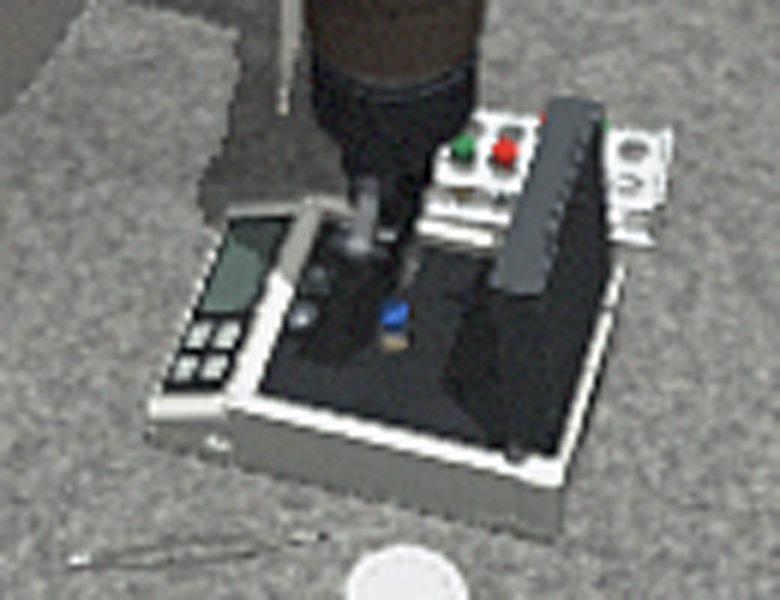

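Run:
```python
from h import *
p=get_image("wrist");st()
f=p["frame"].astype(int);m=(f[:,:,0]>f[:,:,2]+40)&(f[:,:,0]>f[:,:,1]+20);m[:180]=0;m[260:]=0;m[:,:220]=0;m[:,280:]=0
ys,xs=np.nonzero(m);print(xs.min(),xs.max(),ys.min(),ys.max())
def pw(X):
    c=R.from_quat(p["orientation"]).inv().apply(np.array(X)-p["origin"]);r=np.hypot(c[0],c[1]);th=np.arctan2(r,c[2]);return p["cx"]+p["fx"]*th*c[0]/r,p["cy"]+p["fy"]*th*c[1]/r
for z in (66,68,70):
  for pose in [(529.5,30.5,.185)]:
    pts=[pw(w(-3+7*np.cos(a),7*np.sin(a),z,pose)) for a in np.arange(0,6.28,.2)]; pts=np.array(pts);print(z,pts.min(0),pts.max(0))
EOF=0
```

```text
t 11.2333 [527.6  31.2  96.4] F [-1.2  -0.63 -0.21] g -0.2
237 258 209 231
66 [237.435 211.412] [259.273 231.523]
68 [237.327 212.555] [259.381 232.827]
70 [237.217 213.721] [259.492 234.156]
```

Request:
apply_moves(steps=[{"hand": 0, "xyz": [-0.1, -0.1, 1], "delta_rot": [0, 0, 0]}, {"hand": 0, "xyz": [-0.1, -0.1, 2], "delta_rot": [0, 0, 0]}, {"hand": 0, "xyz": [-0.1, -0.1, 2.4], "delta_rot": [0, 0, 0]}, {"hand": 0, "xyz": [-0.1, -0.1, 2.6], "delta_rot": [0, 0, 0]}, {"hand": 0, "xyz": [-0.1, -0.1, 2.6], "delta_rot": [0, 0, 0]}])

```text
clock: 11.65
position: [525.3, 29.5, 68.1]
ee_rot: [0.641, 0.768, -0.0, -0.0]
contact_force: [-0.9, 0.2, 0.5]
gripper_width: 0.2
```

Request:
apply_moves(steps=[{"hand": 0, "xyz": [0, 0, 0.1], "delta_rot": [0, 0, 0]}, {"hand": 0, "xyz": [0, 0, 0.2], "delta_rot": [0, 0, 0]}, {"hand": 0, "xyz": [0, 0, 0.3], "delta_rot": [0, 0, 0]}, {"hand": 0, "xyz": [0, 0, 0.3], "delta_rot": [0, 0, 0]}])

```text
clock: 11.98
position: [525.4, 29.5, 65.2]
ee_rot: [0.641, 0.768, 0.0, -0.0]
contact_force: [-0.3, 0.2, 0.3]
gripper_width: 0.2
```

Request:
apply_moves(steps=[{"hand": 0, "xyz": [0, 0, 0.1], "delta_rot": [0, 0, 0]}, {"hand": 0, "xyz": [0, 0, 0.2], "delta_rot": [0, 0, 0]}, {"hand": 0, "xyz": [0, 0, 0.2], "delta_rot": [0, 0, 0]}])

```text
clock: 12.23
position: [525.6, 29.5, 63.3]
ee_rot: [0.641, 0.768, 0.0, 0.0]
contact_force: [-0.0, -0.2, 1.5]
gripper_width: 0.2
```

Request:
apply_moves(steps=[{"hand": 0, "xyz": [0, 0, 0.1], "delta_rot": [0, 0, 0]}, {"hand": 0, "xyz": [0, 0, 0.2], "delta_rot": [0, 0, 0]}, {"hand": 0, "xyz": [0, 0, 0.2], "delta_rot": [0, 0, 0]}])

```text
clock: 12.48
position: [525.6, 29.6, 61.2]
ee_rot: [0.641, 0.768, 0.0, 0.0]
contact_force: [0.4, 1.1, 1.4]
gripper_width: -0.1
```

Request:
apply_moves(steps=[{"hand": 0, "xyz": [0, 0, 0.1], "delta_rot": [0, 0, 0]}, {"hand": 0, "xyz": [0, 0, 0.2], "delta_rot": [0, 0, 0]}, {"hand": 0, "xyz": [0, 0, 0.2], "delta_rot": [0, 0, 0]}])

```text
clock: 12.73
position: [525.6, 29.6, 59.1]
ee_rot: [0.641, 0.768, 0.0, 0.0]
contact_force: [0.5, -0.6, 1.2]
gripper_width: -0.3
```

Request:
apply_moves(steps=[{"hand": 0, "xyz": [0, 0, 0.1], "delta_rot": [0, 0, 0]}, {"hand": 0, "xyz": [0, 0, 0.2], "delta_rot": [0, 0, 0]}, {"hand": 0, "xyz": [0, 0, 0.2], "delta_rot": [0, 0, 0]}])

```text
clock: 12.98
position: [525.5, 29.6, 57.0]
ee_rot: [0.641, 0.768, 0.0, 0.0]
contact_force: [-0.2, -0.7, 1.2]
gripper_width: 0.1
```

Request:
apply_moves(steps=[{"hand": 0, "xyz": [0, 0, 0.05], "delta_rot": [0, 0, 0]}, {"hand": 0, "xyz": [0, 0, 0.1], "delta_rot": [0, 0, 0]}, {"hand": 0, "xyz": [0, 0, 0.1], "delta_rot": [0, 0, 0]}])

```text
clock: 13.23
position: [525.6, 29.6, 56.9]
ee_rot: [0.641, 0.768, 0.0, 0.0]
contact_force: [-0.4, -0.2, 5.5]
gripper_width: -0.3
```

The vial hit the hard floor at cap height 60 mm (force step 1.2 → 5.5 N with travel stopped). Withdrawing upward and checking.

Request:
apply_moves(steps=[{"hand": 0, "xyz": [0, 0, -0.5], "delta_rot": [0, 0, 0]}, {"hand": 0, "xyz": [0, 0, -3.5], "delta_rot": [0, 0, 0]}, {"hand": 0, "xyz": [0, 0, -7.5], "delta_rot": [0, 0, 0]}, {"hand": 0, "xyz": [0, 0, -11.5], "delta_rot": [0, 0, 0]}, {"hand": 0, "xyz": [0, 0, -15.5], "delta_rot": [0, 0, 0]}, {"hand": 0, "xyz": [0, 0, -18.5], "delta_rot": [0, 0, 0]}, {"hand": 0, "xyz": [0, 0, -18.5], "delta_rot": [0, 0, 0]}, {"hand": 0, "xyz": [0, 0, -18.5], "delta_rot": [0, 0, 0]}])

```text
clock: 13.9
position: [525.7, 29.8, 243.0]
ee_rot: [0.641, 0.768, 0.002, 0.001]
contact_force: [-0.3, -0.1, -0.1]
gripper_width: 0.1
```

Run:
```python
from h import *
q=get_image("scene");u,v=proj(q,[530,24,85])[0].astype(int);st()
for l in ["vial_top","cover_press"]: print(l,[(np.round(d["xyz"],1),round(d["confidence"],2)) for d in nets.pinpoint(q,l)[:2]])
a=cv2.resize(q["frame"][v-50:v+50,u-65:u+65],None,fx=6,fy=6,interpolation=cv2.INTER_CUBIC);cv2.imwrite("pics/s11.png",a)
pose=(529.5,30.5,.185)
s=telemetry.read_state()
def tcp(th,L=118):
    d=np.array([-np.cos(th),np.sin(th)]);n=np.array([np.sin(th),np.cos(th)])
    P=np.array([75,58])+L*d+22*n
    return P[0]+11,P[1]-3
x0,z0=tcp(1.45)
q0=R.from_quat(s["ee_rot"])
print("start", x0,z0, "to above-behind", q0.inv().apply(w(x0+14,0,z0,pose)-s["position"])/10)
for th in np.linspace(1.45,0,25): x,z=tcp(th);print(round(th,2),"y",round((x-x0)/10,2),"z",round((z0-z)/10,2))
```

```text
t 13.95 [524.7  29.5 241. ] F [ 0.35  0.13 -0.78] g -0.2
vial_top [(array([525.7,  29.5,  58.4]), 0.4)]
cover_press [(array([611.3,  46.8, 173.1]), 0.81), (array([532. ,  27.5,  15.1]), 0.67)]
start 93.62035901747768 174.79119386851752 to above-behind [ 0.087 11.331  6.421]
1.45 y 0.0 z 0.0
1.39 y -0.72 z -0.02
1.33 y -1.45 z -0.0
1.27 y -2.17 z 0.06
1.21 y -2.89 z 0.17
1.15 y -3.6 z 0.32
1.09 y -4.3 z 0.51
1.03 y -4.98 z 0.74
0.97 y -5.65 z 1.02
0.91 y -6.31 z 1.33
0.85 y -6.94 z 1.69
0.79 y -7.55 z 2.08
0.72 y -8.14 z 2.51
0.66 y -8.69 z 2.97
0.6 y -9.22 z 3.47
0.54 y -9.72 z 3.99
0.48 y -10.19 z 4.55
0.42 y -10.62 z 5.13
0.36 y -11.02 z 5.74
0.3 y -11.37 z 6.37
0.24 y -11.69 z 7.02
0.18 y -11.97 z 7.69
0.12 y -12.21 z 8.37
0.06 y -12.41 z 9.07
0.0 y -12.56 z 9.78
```

View pics/s11.png

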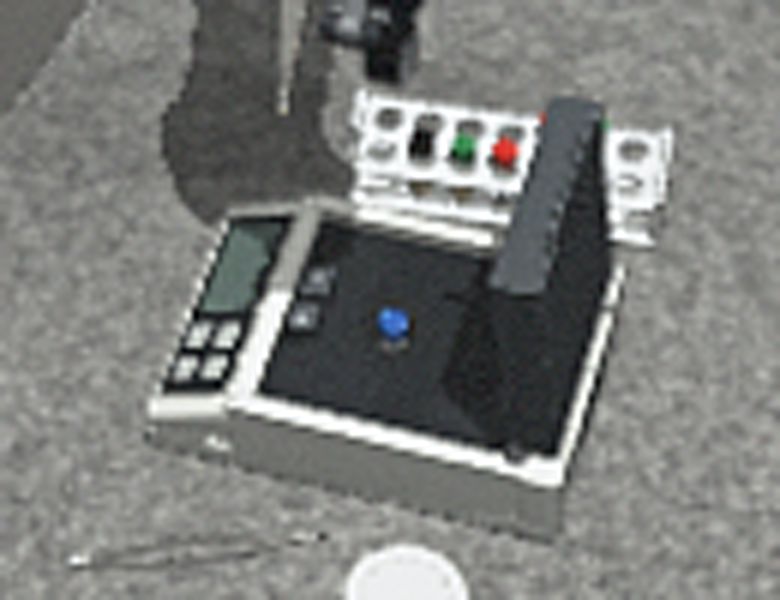

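The cap has moved down (now at (393,322), glass no longer showing), with the vial_top estimate at z≈58. Next I go behind the cover.

Request:
apply_moves(steps=[{"hand": 0, "xyz": [0.1, 4, 0], "delta_rot": [0, 0, 0]}, {"hand": 0, "xyz": [0.1, 8, 0], "delta_rot": [0, 0, 0]}, {"hand": 0, "xyz": [0.1, 12, 0], "delta_rot": [0, 0, 0]}, {"hand": 0, "xyz": [0.1, 13, 0], "delta_rot": [0, 0, 0]}, {"hand": 0, "xyz": [0.1, 13, 0], "delta_rot": [0, 0, 0]}, {"hand": 0, "xyz": [0.1, 13, 0], "delta_rot": [0, 0, 0]}, {"hand": 0, "xyz": [0.1, 12.5, 3], "delta_rot": [0, 0, 0]}, {"hand": 0, "xyz": [0.1, 12, 6], "delta_rot": [0, 0, 0]}, {"hand": 0, "xyz": [0.1, 12, 6.5], "delta_rot": [0, 0, 0]}, {"hand": 0, "xyz": [0.1, 12, 6.5], "delta_rot": [0, 0, 0]}, {"hand": 0, "xyz": [0.1, 12, 6.5], "delta_rot": [0, 0, 0]}])

```text
clock: 14.97
position: [643.6, 51.8, 177.6]
ee_rot: [0.641, 0.768, 0.0, 0.001]
contact_force: [-0.8, -0.6, 0.6]
gripper_width: -0.4
```

Run:
```python
from h import *
q=get_image("scene");u,v=proj(q,[560,34,120])[0].astype(int);st()
pose=(529.5,30.5,.185);s=telemetry.read_state();print("to contact",R.from_quat(s["ee_rot"]).inv().apply(w(93.6,0,174.8,pose)-s["position"])/10)
a=cv2.resize(q["frame"][v-50:v+50,u-65:u+65],None,fx=6,fy=6,interpolation=cv2.INTER_CUBIC);cv2.imwrite("pics/s12.png",a)
```

```text
t 15.0167 [644.3  52.1 178.5] F [-0.63  0.2   0.74] g -0.2
to contact [-0.018 -2.318  0.36 ]
```

View pics/s12.png

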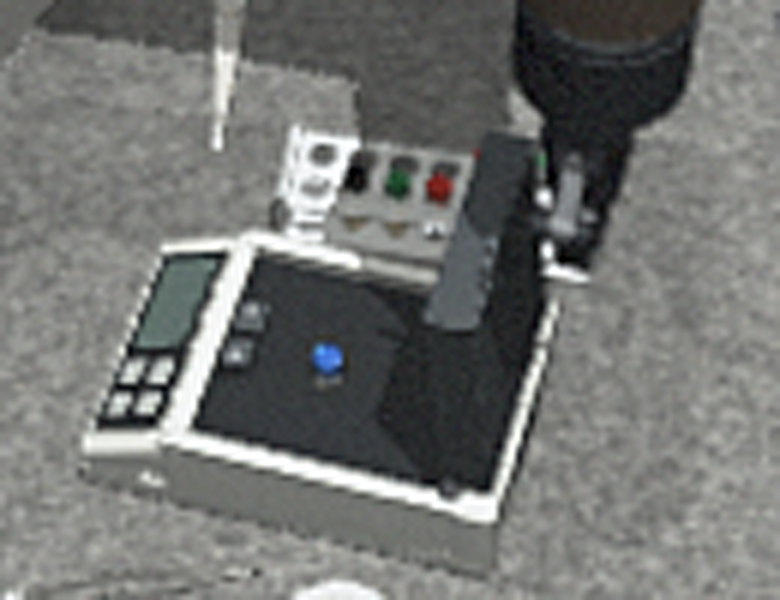

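Request:
apply_moves(steps=[{"hand": 0, "xyz": [0, -1.2, 0.2], "delta_rot": [0, 0, 0]}, {"hand": 0, "xyz": [0, -2.0, 0.35], "delta_rot": [0, 0, 0]}, {"hand": 0, "xyz": [0, -2.4, 0.35], "delta_rot": [0, 0, 0]}, {"hand": 0, "xyz": [0, -2.8, 0.35], "delta_rot": [0, 0, 0]}, {"hand": 0, "xyz": [0, -3.3, 0.35], "delta_rot": [0, 0, 0]}, {"hand": 0, "xyz": [0, -3.8, 0.35], "delta_rot": [0, 0, 0]}, {"hand": 0, "xyz": [0, -4.3, 0.4], "delta_rot": [0, 0, 0]}, {"hand": 0, "xyz": [0, -4.7, 0.45], "delta_rot": [0, 0, 0]}, {"hand": 0, "xyz": [0, -5.2, 0.5], "delta_rot": [0, 0, 0]}, {"hand": 0, "xyz": [0, -5.6, 0.6], "delta_rot": [0, 0, 0]}, {"hand": 0, "xyz": [0, -6.0, 0.7], "delta_rot": [0, 0, 0]}, {"hand": 0, "xyz": [0, -6.0, 0.7], "delta_rot": [0, 0, 0]}])

```text
clock: 16.02
position: [582.9, 40.9, 168.7]
ee_rot: [0.641, 0.768, -0.001, -0.001]
contact_force: [0.8, 0.1, 1.3]
gripper_width: 0.2
```

```bash
cat > g.py <<'E'
from h import *
pose=(529.5,30.5,.185)
def tcp(th,L=118):
    d=np.array([-np.cos(th),np.sin(th)]);n=np.array([np.sin(th),np.cos(th)])
    P=np.array([75,58])+L*d+22*n
    return P[0]+11,P[1]-3
def run(th0,th1,n,tag):
    q=get_image("scene");u,v=proj(q,[560,34,120])[0].astype(int);st()
    a=cv2.resize(q["frame"][v-50:v+50,u-65:u+65],None,fx=6,fy=6,interpolation=cv2.INTER_CUBIC);cv2.imwrite(f"pics/{tag}.png",a)
    print([(np.round(d["xyz"],1),round(d["confidence"],2)) for d in nets.pinpoint(q,"cover_press")[:1]])
    s=telemetry.read_state();Q=R.from_quat(s["ee_rot"])
    for th in np.linspace(th0,th1,n):
        x,z=tcp(th);print(round(th,2),np.round(Q.inv().apply(w(x,0,z,pose)-s["position"])/10,2))
E
python3 -c "
from g import *
run(1.15,.5,14,'s13')"
```

```text
t 16.0667 [583.3  41.  168.8] F [-0.3  -0.31  1.12] g 0.3
[(array([533. ,  30.6,   4.1]), 0.74)]
1.15 [-0.04  0.26 -0.28]
1.1 [-0.05 -0.32 -0.13]
1.05 [-0.05 -0.89  0.06]
1.0 [-0.05 -1.45  0.27]
0.95 [-0.05 -2.    0.51]
0.9 [-0.06 -2.53  0.78]
0.85 [-0.06 -3.06  1.07]
0.8 [-0.06 -3.56  1.39]
0.75 [-0.07 -4.06  1.74]
0.7 [-0.07 -4.53  2.11]
0.65 [-0.07 -4.98  2.5 ]
0.6 [-0.07 -5.42  2.91]
0.55 [-0.07 -5.83  3.35]
0.5 [-0.08 -6.22  3.81]
```

View pics/s13.png

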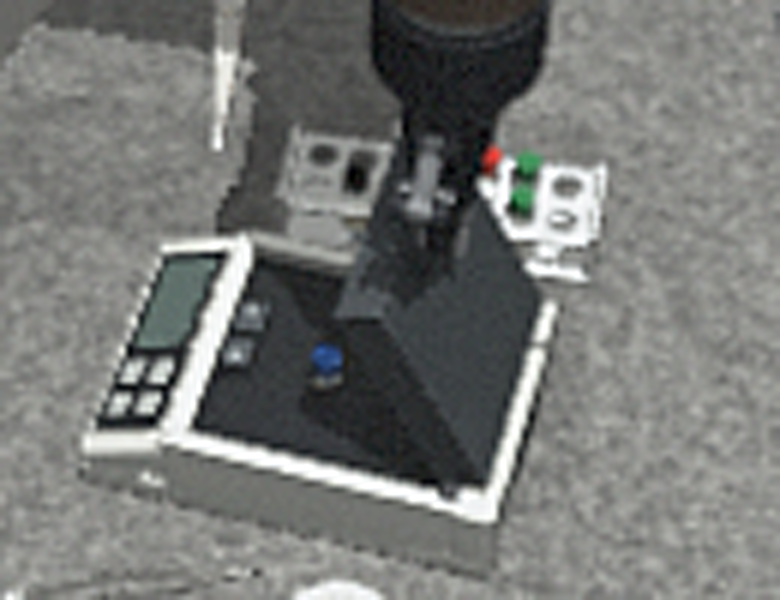

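The cover follows the fingers, now about halfway down (front edge near (360,300)). Continuing the arc.

Request:
apply_moves(steps=[{"hand": 0, "xyz": [0, -0.3, 0.0], "delta_rot": [0, 0, 0]}, {"hand": 0, "xyz": [0, -0.8, 0.1], "delta_rot": [0, 0, 0]}, {"hand": 0, "xyz": [0, -1.4, 0.3], "delta_rot": [0, 0, 0]}, {"hand": 0, "xyz": [0, -2.0, 0.5], "delta_rot": [0, 0, 0]}, {"hand": 0, "xyz": [0, -2.5, 0.8], "delta_rot": [0, 0, 0]}, {"hand": 0, "xyz": [0, -3.1, 1.1], "delta_rot": [0, 0, 0]}, {"hand": 0, "xyz": [0, -3.6, 1.4], "delta_rot": [0, 0, 0]}, {"hand": 0, "xyz": [0, -4.1, 1.7], "delta_rot": [0, 0, 0]}, {"hand": 0, "xyz": [0, -4.5, 2.1], "delta_rot": [0, 0, 0]}, {"hand": 0, "xyz": [0, -5.0, 2.5], "delta_rot": [0, 0, 0]}, {"hand": 0, "xyz": [0, -5.4, 2.9], "delta_rot": [0, 0, 0]}, {"hand": 0, "xyz": [0, -5.4, 2.9], "delta_rot": [0, 0, 0]}])

```text
clock: 17.12
position: [529.3, 31.1, 139.1]
ee_rot: [0.641, 0.768, -0.001, -0.001]
contact_force: [-0.4, -0.3, 1.2]
gripper_width: 0.2
```

```bash
python3 -c "
from g import *
run(.6,0,13,'s14')"
```

```text
t 17.1667 [529.9  31.2 139.5] F [ 0.23 -0.24  1.28] g 0.0
[(array([526.3,  31. , 139.2]), 0.71)]
0.6 [-0.06 -0.    0.  ]
0.55 [-0.07 -0.42  0.44]
0.5 [-0.07 -0.81  0.9 ]
0.45 [-0.07 -1.17  1.37]
0.4 [-0.07 -1.52  1.86]
0.35 [-0.07 -1.83  2.37]
0.3 [-0.08 -2.13  2.9 ]
0.25 [-0.08 -2.39  3.44]
0.2 [-0.08 -2.63  3.99]
0.15 [-0.08 -2.84  4.55]
0.1 [-0.08 -3.02  5.12]
0.05 [-0.08 -3.17  5.7 ]
0.0 [-0.08 -3.3   6.29]
```

View pics/s14.png

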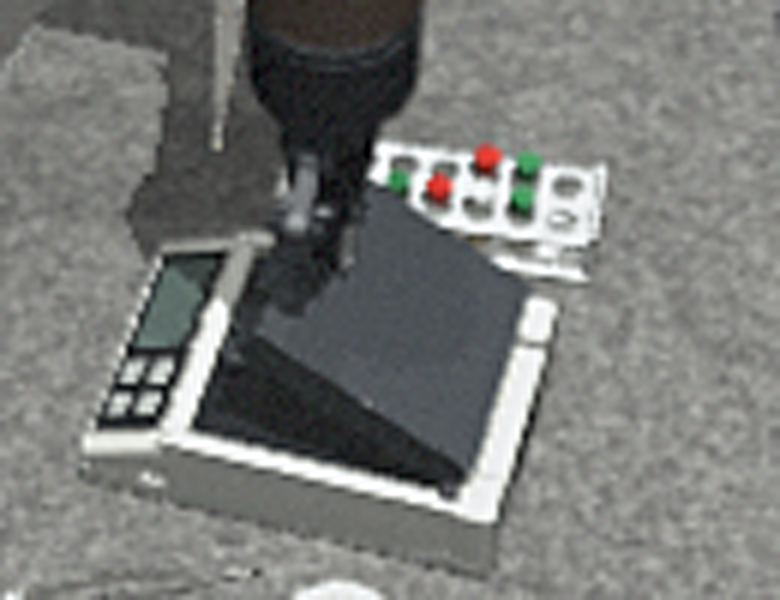

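Request:
apply_moves(steps=[{"hand": 0, "xyz": [0, -0.4, 0.4], "delta_rot": [0, 0, 0]}, {"hand": 0, "xyz": [0, -0.8, 0.9], "delta_rot": [0, 0, 0]}, {"hand": 0, "xyz": [0, -1.2, 1.4], "delta_rot": [0, 0, 0]}, {"hand": 0, "xyz": [0, -1.6, 1.9], "delta_rot": [0, 0, 0]}, {"hand": 0, "xyz": [0, -1.9, 2.4], "delta_rot": [0, 0, 0]}, {"hand": 0, "xyz": [0, -2.3, 2.9], "delta_rot": [0, 0, 0]}, {"hand": 0, "xyz": [0, -2.6, 3.4], "delta_rot": [0, 0, 0]}, {"hand": 0, "xyz": [0, -2.9, 4.0], "delta_rot": [0, 0, 0]}, {"hand": 0, "xyz": [0, -3.2, 4.5], "delta_rot": [0, 0, 0]}, {"hand": 0, "xyz": [0, -3.4, 5.1], "delta_rot": [0, 0, 0]}, {"hand": 0, "xyz": [0, -3.6, 5.7], "delta_rot": [0, 0, 0]}, {"hand": 0, "xyz": [0, -3.6, 5.9], "delta_rot": [0, 0, 0]}])

```text
clock: 18.22
position: [494.4, 24.9, 80.0]
ee_rot: [0.641, 0.768, -0.001, -0.001]
contact_force: [0.6, 1.6, 2.0]
gripper_width: 0.2
```

```bash
python3 -c "
from g import *
run(0.05,-.058,3,'s15')
p=get_image('wrist');cv2.imwrite('pics/w15.png',cv2.resize(p['frame'][130:310,130:370],None,fx=3.3,fy=3.3))"
```

```text
t 18.2667 [494.3  24.8  79.9] F [0.39 0.76 0.62] g -0.1
[(array([492.1,  23.9,  77.3]), 0.84)]
0.05 [-0.09  0.48 -0.26]
-0.0 [-0.09  0.35  0.37]
-0.06 [-0.09  0.25  1.02]
```

View pics/w15.png

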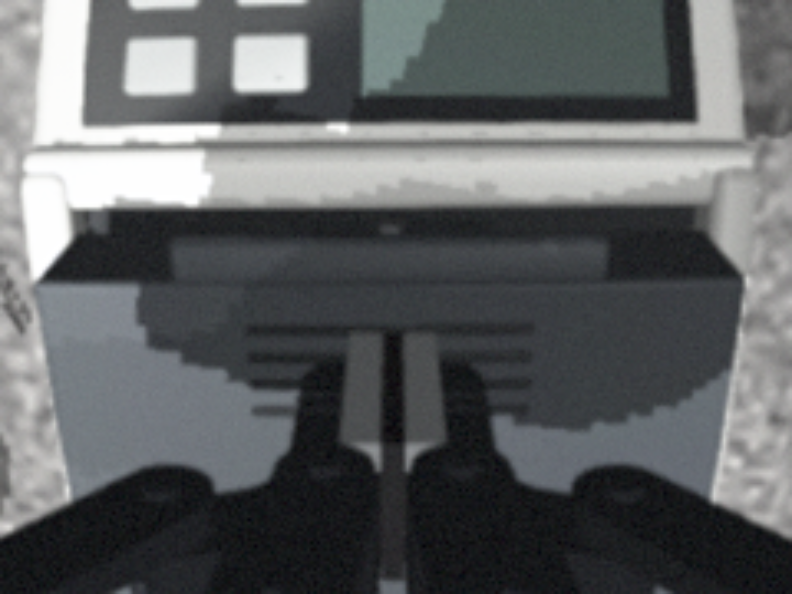

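The cover is almost shut with the fingertips on the ribs. Now the final press to the stop.

Request:
apply_moves(steps=[{"hand": 0, "xyz": [0, 0, 0.2], "delta_rot": [0, 0, 0]}, {"hand": 0, "xyz": [0, 0, 0.4], "delta_rot": [0, 0, 0]}, {"hand": 0, "xyz": [0, 0, 0.6], "delta_rot": [0, 0, 0]}, {"hand": 0, "xyz": [0, 0, 0.8], "delta_rot": [0, 0, 0]}, {"hand": 0, "xyz": [0, 0, 0.9], "delta_rot": [0, 0, 0]}, {"hand": 0, "xyz": [0, 0, 0.9], "delta_rot": [0, 0, 0]}])

```text
clock: 18.87
position: [495.2, 24.9, 71.8]
ee_rot: [0.641, 0.768, -0.001, -0.0]
contact_force: [-2.3, -0.5, 1.8]
gripper_width: -0.3
```

Request:
apply_moves(steps=[{"hand": 0, "xyz": [0, 0, 0.1], "delta_rot": [0, 0, 0]}, {"hand": 0, "xyz": [0, 0, 0.1], "delta_rot": [0, 0, 0]}])

```text
clock: 19.03
position: [495.6, 25.0, 71.1]
ee_rot: [0.641, 0.768, -0.0, -0.0]
contact_force: [-2.3, -1.1, 1.5]
gripper_width: 0.1
```

Request:
apply_moves(steps=[{"hand": 0, "xyz": [0, 0, 0.1], "delta_rot": [0, 0, 0]}, {"hand": 0, "xyz": [0, 0, 0.15], "delta_rot": [0, 0, 0]}, {"hand": 0, "xyz": [0, 0, 0.15], "delta_rot": [0, 0, 0]}])

```text
clock: 19.28
position: [495.6, 25.0, 70.4]
ee_rot: [0.641, 0.768, -0.0, 0.0]
contact_force: [-4.8, -0.3, 8.3]
gripper_width: -0.2
```

Force rose to 8.3 N at the same depth as before, so this is the stop. Releasing slowly at first, then clearing.

Request:
apply_moves(steps=[{"hand": 0, "xyz": [0, 0, 0.05], "delta_rot": [0, 0, 0]}, {"hand": 0, "xyz": [0, 0, -0.5], "delta_rot": [0, 0, 0]}, {"hand": 0, "xyz": [0, 0, -1.5], "delta_rot": [0, 0, 0]}, {"hand": 0, "xyz": [0, -1, -5], "delta_rot": [0, 0, 0]}, {"hand": 0, "xyz": [0, -3, -9], "delta_rot": [0, 0, 0]}, {"hand": 0, "xyz": [0, -5, -13], "delta_rot": [0, 0, 0]}, {"hand": 0, "xyz": [0, -6, -17], "delta_rot": [0, 0, 0]}, {"hand": 0, "xyz": [0, -6, -18], "delta_rot": [0, 0, 0]}, {"hand": 0, "xyz": [0, -6, -18], "delta_rot": [0, 0, 0]}, {"hand": 0, "xyz": [0, -6, -18], "delta_rot": [0, 0, 0]}, {"hand": 0, "xyz": [0, -6, -18], "delta_rot": [0, 0, 0]}, {"hand": 0, "xyz": [0, -6, -18], "delta_rot": [0, 0, 0]}])

```text
clock: 20.28
position: [436.2, 14.3, 248.1]
ee_rot: [0.641, 0.768, -0.001, -0.001]
contact_force: [-0.3, -0.2, -0.3]
gripper_width: 0.2
```

Request:
apply_moves(steps=[{"hand": 0, "xyz": [0, 0, 0], "delta_rot": [0, 0, 0]}, {"hand": 0, "xyz": [0, 0, 0], "delta_rot": [0, 0, 0]}, {"hand": 0, "xyz": [0, 0, 0], "delta_rot": [0, 0, 0]}, {"hand": 0, "xyz": [0, 0, 0], "delta_rot": [0, 0, 0]}, {"hand": 0, "xyz": [0, 0, 0], "delta_rot": [0, 0, 0]}, {"hand": 0, "xyz": [0, 0, 0], "delta_rot": [0, 0, 0]}, {"hand": 0, "xyz": [0, 0, 0], "delta_rot": [0, 0, 0]}, {"hand": 0, "xyz": [0, 0, 0], "delta_rot": [0, 0, 0]}, {"hand": 0, "xyz": [0, 0, 0], "delta_rot": [0, 0, 0]}, {"hand": 0, "xyz": [0, 0, 0], "delta_rot": [0, 0, 0]}])

```text
clock: 21.12
position: [436.6, 14.4, 249.8]
ee_rot: [0.641, 0.768, 0.0, 0.0]
contact_force: [0.1, 0.7, 0.3]
gripper_width: -0.2
```

```bash
python3 -c "
from g import *
run(0,0,1,'s16')
p=get_image('wrist');cv2.imwrite('pics/w16.png',p['frame'])
print([(np.round(d['xyz'],1),round(d['confidence'],2)) for d in nets.pinpoint(p,'cover_press')[:1]])"
```

```text
t 21.1667 [436.7  14.4 249.8] F [-0.46  0.3   0.44] g -0.1
[(array([488.1,  25. ,  79.3]), 0.69)]
0.0 [-0.09  6.22 17.28]
[(array([491.1,  22.1,  82.7]), 0.58)]
```

View pics/s16.png

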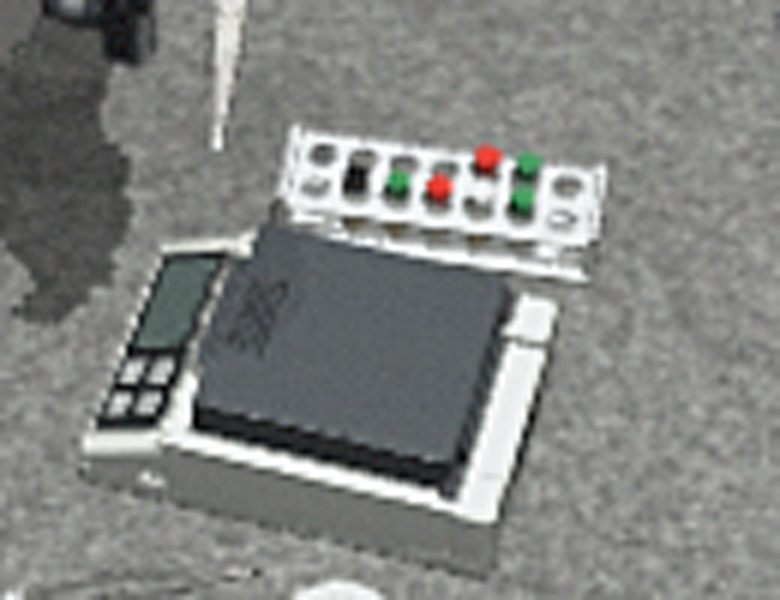

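View pics/w16.png

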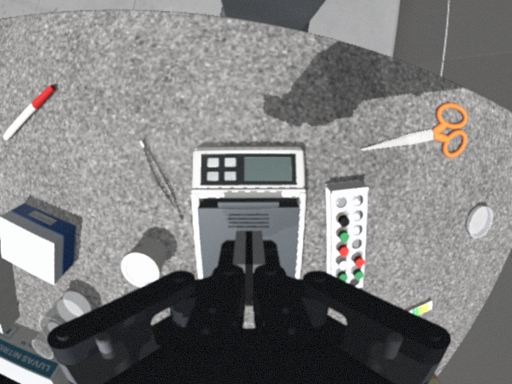

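The cover stays shut and level nearly 2 s after release (ribs at (260,315) in the scene crop). The rack, jar and tweezers stand where they were.

```bash
python3 -c "
from h import *
print(workorder.job_done())"
```

```text
the job is handed in; nothing more can be done
None
```

The job is done and handed in at about 21 s: the vial is fully home and the cover is shut and latched.

- **Opening:** I pressed the cover front to its stop, with the force rising to 8.5 N. On release it swung fully open.
- **Vial:** I pushed it down about 7 mm at 1 to 1.5 N until it met the hard floor, where the force stepped to 5.5 N and it stopped moving. The scene camera then put its cap top at z ≈ 58 mm, against the 60 mm expected.
- **Closing:** I swung the cover shut from behind and pressed it to the same stop depth, at 8.3 N.
- **Last check:** Almost 2 s after release, the cover was still shut. The two cameras put its press point at z ≈ 79 and 83 mm, against 80 mm when shut. In the wrist picture the rack, jar, tweezers, marker and test strips were where they started, and the robot was touching nothing.

One thing disagreed with the description. The shut fingertips first touched about 25 mm lower in TCP height than the stated 22 mm nose length implies. I found contact by force and used that measured offset for the rest of the job.

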